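# Open a twist-lock sample pot of unknown hand and hold the cap

### The arm

A 6-joint arm with a two-finger parallel gripper is mounted at the origin on a cart in front of the work surface, level with it; the furniture and walls round the work are solid. World frame = base frame: x ahead of the robot, y to its left, z up, the work surface at z = 0. Lengths are in mm, angles in rad, forces in N, time in s.
With the tool pointing down it reaches from about 425 to 950 mm from the base axis. Payload 14.7 kg.
Tool frame: the origin (TCP) lies midway between the tips of the shut fingers; the grasp point (between the pads) lies 19 mm behind it; y points along the fingers, z is the direction in which the jaws open and shut, and the axes are right-handed (so a half turn about y gives the same grasp; the last joint's range is limited). The gripper opens to 85 mm and grips with 20 to 120 N. Pads are 22 mm wide; open, the fingers measure 114 mm over their backs; the gripper's body (76 mm by 85 mm) begins 54 mm behind the grasp point. The pads swing forward as they close: fully open they stand 13 mm farther back than shut.
Start: joints at [-1.342, 0.48, 1.596, -0, 1.065, -0.047], TCP at [177.022, -625.424, 231.297] pointing down, gripper open.
Joint ranges: [-2.75, 2.75], [-0.82, 2.05], [0.23, 2.67], [-1.56, 4.7], [0.09, 2.69], [-2.92, 2.92]. Speed limits (rad/s): [1.89, 1.89, 2.39, 3.01, 3.01, 3.01].

### API

Orientations are given as a rotation vector (axis times angle).
In Python, from rig import r gives the robot as it stands.
- The arm moves only by the shell command python3 -m handwheel 'ROWS' [OPENING] [FORCE]. ROWS is JSON, a list of rows, each an object with "dp": the shift along the world's x, y, z in m, a list of three; "twist": the turn about the world's z in degrees. In form: [{"dp": [dx, dy, dz], "twist": twist}, ...]. A call has 1 to 10 rows; each row shifts and turns the commanded pose from where the row before left it; what a row does not reach is not made up. A row lasts 1/8 s, in which the tool goes at most 62.5 mm and 10.7 degrees, less where a joint would pass 70% of its speed; a pose out of reach is approached as far as the arm can. A call is refused whole if a number of a shift passes 0.0625 or a number of a turn 10.7, either way. A call with a gripper value outside its range is refused whole. OPENING is the gripper command: -1 is fully open, 1 is shut, values between are in proportion, set as the call begins (- or left out, the last holds). The fingers move at their own pace and stop on an object; FORCE is the grip in N (left out, the last holds). Time passes only in rows, so rows that do not move let the fingers close. It gives the time, the measured TCP pose, the force and the opening at its end, in the units of the state.
- r.get_obs(): the state, without advancing time (a new reading comes with each control period).
- r.snapshot(name): name is "scene" or "top" or "wrist"; returns a dict with "img" (420x560x3 uint8, red, green, blue), "z_map" (420x560 float32, mm along the optical axis (not along the pixel's ray), 0 where there is no reading), "fx", "fy", "cx", "cy" (pixels), "eye" and "attitude" of the camera in the world; the wrist camera has in their place "tool_from_camera" (4x4, takes a point from camera to tool coordinates, whose origin is the TCP and whose axes are the tool frame's). Camera axes: x right, y down, z forward; pixel columns grow to the right and rows downward; lengths in mm; the calibration is good to about 2 mm. A picture is of the moment at which its call begins: read the wrist's pose just before it.
- r.finish_job(): hands the job in, once; it reports no verdict.
The state is a dict: "clock": time; "qpos": joint angles; "qd": joint speeds; "joint_torque": joint torques, N m; "ee_pos": TCP position; "orientation": TCP orientation; "wrist_force": force on the tool from outside, world axes, zero at the start; "torque": the same for the moment, N m; "finger_gap": finger opening in mm.
Only numpy, scipy, OpenCV 4.12 (cv2) and the standard library are available. Lean on these libraries where they do the work, as an engineer would, in place of code of your own. Each camera call takes 0.05 s, during which the arm holds its last target.

### The job

Take the blue twist cap off the white sample pot in the bench holder: nothing shows whether it loosens clockwise or anticlockwise, so try it gently one way, and if it comes up against a stop turn it the other way until it is free (about a fifth of a turn), then lift it straight off. Finish while still holding the cap in the gripper, upright and still, at least 5 cm above where it sat; leave the things around it alone.

Things in the scene. Friction and masses are not known exactly. Their poses are not given: they have to be found in the camera images.
- cap_center (a point): Centre (half-way up) of the loose blue round cap: 54 mm outside diameter, 38 mm tall, about 60 g, finely ribbed side, flat top with a white pointer line from near the centre to the cap's -x edge. Its axes turn with the cap: z up the cap's axis; at the start x lies within 0.03 rad of the pot's x. Seated, this point is 19 mm above the pot's shoulder, 95 mm above the worktop.
- cap: The same cap; origin at the centre of its lower rim, axes as above. At first it cannot lift (2 mm play up, 1.5 mm sideways). One way, random at each start, it meets a hard stop within 0.18 rad; the other way it turns with hardly any friction, is free to lift straight up from 0.75 to 1.5 rad from the start, and stops hard at 1.6 rad. No spring: it stays where it is left.
- pot: Fixed white pot, 68 mm diameter, in a grey ring of 84 mm diameter on a dark plate 104 x 104 x 12 mm screwed to the worktop. Origin on the worktop under the pot's axis; z up; a blue index mark on its -x side. It does not move.
- pot_neck (a point): Centre of the pot's flat shoulder, on which the cap's rim rests, 76 mm above the worktop. The neck inside the cap has 26 mm diameter and stands 30 mm above the shoulder.
- buds: Bystander: loose round tub of cotton buds, 77 mm diameter, 80 mm tall, beside the pot; origin under its centre.
- slides: Bystander: loose green-blue slide box, 86 x 165 x 34 mm; origin under its centre.
- tape: Bystander: loose roll of brown tape lying flat, 94 mm diameter, 48 mm tall; origin under its centre.
Mind the look-alikes: they are no part of the job. Of the things shaped like the cap, the blue one is meant. What is shaped like the pot but red is not meant.

How it is judged:
By the outcome, as a careful person would: the job done as asked, in the order asked, and still so for the second after the job is handed in, while the arm keeps its last pose, push and grip.
It also fails if it takes over 40 s, if anything falls off the work surface, if the arm or the gripper's body presses on something with over 40 N, if the wrist force passes 120 N, or if a joint passes its speed limit or range.

## Working session

There is one attempt and no reset: what is moved stays moved. The work goes in short steps, Python scripts to look and compute and a shell command to move; the robot and the scene stay as the last step left them, time stands still between calls to the robot, and variables do not carry over. Pictures are saved under pics/ and viewed, and the job is handed in when it is done.

```bash
ls; mkdir -p pics; cat > h.py <<'E'
import numpy as np, cv2
from rig import r
def save(n,f,crop=None,scale=1):
    s=r.snapshot(n); im=cv2.cvtColor(s["img"],cv2.COLOR_RGB2BGR)
    np.savez(f"pics/{f}.npz",**{k:v for k,v in s.items()})
    cv2.imwrite(f"pics/{f}.png",im); return s
E
python3 - <<'E'
from h import *
o=r.get_obs(); print({k:np.round(v,3) for k,v in o.items()})
for n in("scene","top","wrist"):
    s=save(n,n+"0"); print(n,{k:np.round(v,3) for k,v in s.items() if k not in("img","z_map")})
E
```

```text
pics
{'clock': np.float64(0.0), 'qpos': array([-1.342,  0.481,  1.597,  0.   ,  1.065, -0.047]), 'qd': array([-0.   , -0.001,  0.001, -0.001, -0.001,  0.001]), 'joint_torque': array([ 8.0000e-03, -9.5064e+01, -4.3018e+01,  1.0000e-03,  1.2000e-02,
        0.0000e+00]), 'ee_pos': array([ 176.93 , -625.056,  230.681]), 'orientation': array([-0.288,  2.075, -2.073]), 'wrist_force': array([-0.865,  0.577,  0.386]), 'torque': array([-0.036,  0.037,  0.015]), 'finger_gap': np.float64(85.395)}
scene {'fx': np.float64(404.111), 'fy': np.float64(404.111), 'cx': np.float64(280.647), 'cy': np.float64(213.184), 'eye': array([ 85.013, 708.483, 676.379]), 'attitude': array([-0.643,  2.526, -1.284])}
top {'fx': np.float64(539.783), 'fy': np.float64(539.783), 'cx': np.float64(275.84), 'cy': np.float64(204.679), 'eye': array([ 417.03 ,   31.199, 1277.653]), 'attitude': array([-2.224,  2.179, -0.028])}
wrist {'fx': np.float64(295.822), 'fy': np.float64(295.822), 'cx': np.float64(277.546), 'cy': np.float64(201.734), 'tool_from_camera': array([[   0.   ,    0.951,    0.31 ,  -79.443],
       [  -0.   ,   -0.31 ,    0.951, -143.055],
       [   1.   ,   -0.   ,   -0.   ,    1.315],
       [   0.   ,    0.   ,    0.   ,    1.   ]])}
```

View pics/scene0.png

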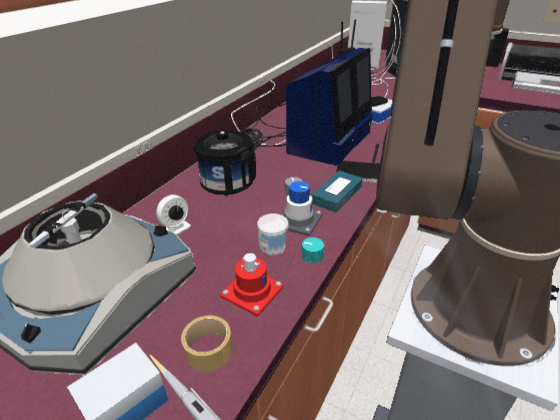

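View pics/top0.png

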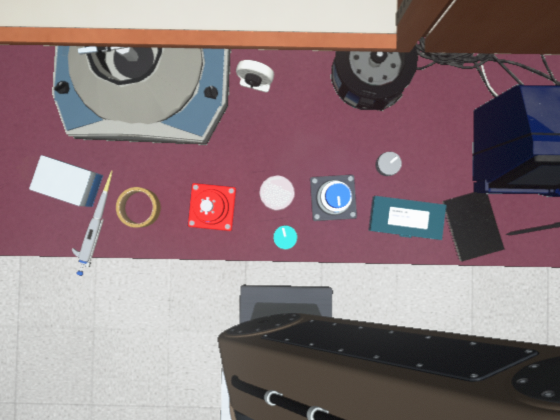

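Scene picture: blue cap at about (299,190) on the white pot, tub at (272,233), slide box at (338,190). Top picture: cap at (337,194), tub at (277,193), slides at (408,217), tape at (137,207).
Possible mix-ups in the top view are the loose teal cap (285,237), the loose grey cap (389,163) and the red pot (212,206). I choose the blue cap on the white pot at (337,194), and check it in a close crop.

```bash
cat >> h.py <<'E'
from scipy.spatial.transform import Rotation as R
def ray(s,u,v):
    d=np.array([(u-s["cx"])/s["fx"],(v-s["cy"])/s["fy"],1.0])
    return np.array(s["eye"]),R.from_rotvec(s["attitude"]).as_matrix()@d
def plane(s,u,v,z):
    e,d=ray(s,u,v); return e+d*(z-e[2])/d[2]
def dep(s,u,v):
    e,d=ray(s,u,v); return e+d*s["z_map"][int(v),int(u)]
def tri(a,b):
    (e1,d1),(e2,d2)=a,b
    A=np.stack([d1,-d2],1); t=np.linalg.lstsq(A,e2-e1,rcond=None)[0]
    p,q=e1+d1*t[0],e2+d2*t[1]; return (p+q)/2,np.linalg.norm(p-q)
E
python3 - <<'E'
from h import *
T=dict(np.load("pics/top0.npz"));S=dict(np.load("pics/scene0.npz"))
def bl(s,box):
    h=cv2.cvtColor(s["img"],cv2.COLOR_RGB2HSV); m=cv2.inRange(h,(103,140,70),(125,255,255))
    k=np.zeros_like(m); x0,y0,x1,y1=box; k[y0:y1,x0:x1]=m[y0:y1,x0:x1]; return k
mt=bl(T,(310,170,360,225)); ms=bl(S,(280,175,320,210))
for s,m in((T,mt),(S,ms)):
    c=max(cv2.findContours(m,0,1)[0],key=cv2.contourArea); print(cv2.boundingRect(c),cv2.contourArea(c),cv2.minEnclosingCircle(c), cv2.fitEllipse(c))
    ys,xs=np.nonzero(m)
    P=np.array([dep(s,x,y) for x,y in zip(xs,ys) if s["z_map"][y,x]>0]); 
    if len(P):
        top=P[P[:,2]>np.percentile(P[:,2],90)-4]; print(len(P),np.percentile(P[:,2],[5,50,95]),top.mean(0),(top.min(0)+top.max(0))/2)
a=cv2.resize(cv2.cvtColor(T["img"],4)[165:255,265:425],None,fx=5,fy=5,interpolation=cv2.INTER_CUBIC)
cv2.imwrite("pics/ctop.png",a[:450,:800])
a=cv2.resize(cv2.cvtColor(S["img"],4)[165:265,240:370],None,fx=6,fy=6,interpolation=cv2.INTER_CUBIC)
cv2.imwrite("pics/cscene.png",a)
for n,(u,v) in dict(buds=(277,193),slides=(408,217),teal=(285,237),grey=(389,163)).items(): print(n,dep(T,u,v).round(0))
E
```

```text
(326, 184, 24, 24) 362.0 ((337.68951416015625, 195.55645751953125), 12.21866226196289) ((337.27117919921875, 194.92535400390625), (21.50682830810547, 23.743484497070312), 69.06681823730469)
408 [110.58484991 114.43301781 117.74939991] [478.94111707 -92.24948293 115.34453588] [477.49716095 -92.6602465  116.68444144]
(289, 181, 21, 22) 355.5 ((299.2037048339844, 191.6851806640625), 11.680717468261719) ((299.0480041503906, 191.64837646484375), (21.145471572875977, 21.685646057128906), 0.7772107720375061)
372 [ 82.38705188 108.54278041 114.75128316] [479.54247669 -91.42833858 113.4406669 ] [478.7256125  -92.75751022 113.26575859]
buds [482.  38.  81.]
slides [ 435. -264.   36.]
teal [384.  18.  40.]
grey [ 559. -218.   38.]
```

View pics/ctop.png

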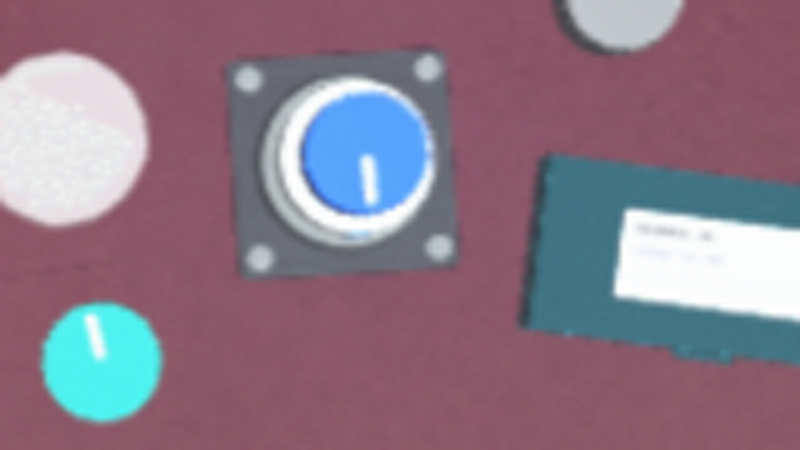

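View pics/cscene.png

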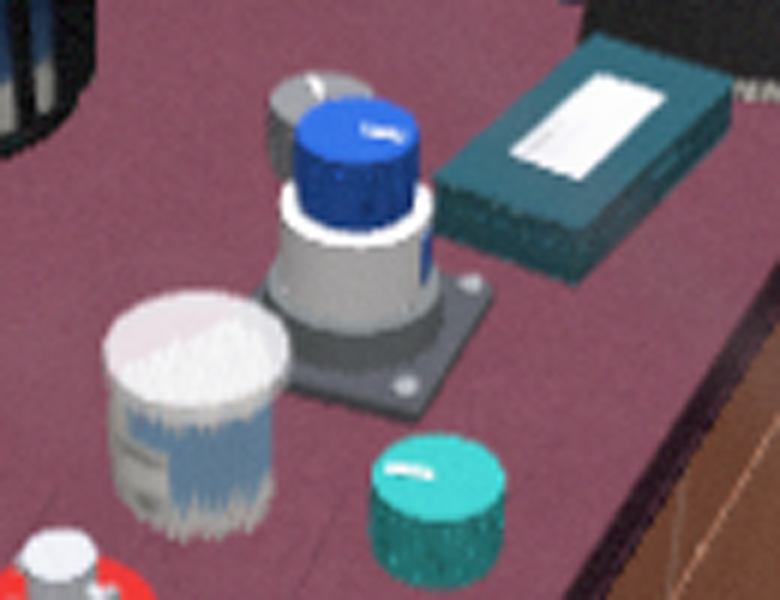

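The crops show the blue cap seated on the white pot. In the top crop its disc is centred at (368,153), i.e. full-frame (338.6,195.6). In the scene crop its top ellipse is centred at (357,131), i.e. (299.5,186.8). The index mark is below it. The teal and grey caps lie loose on the bench.

```bash
python3 - <<'E'
from h import *
T=dict(np.load("pics/top0.npz"));S=dict(np.load("pics/scene0.npz"))
h=cv2.cvtColor(T["img"],cv2.COLOR_RGB2HSV); m=cv2.inRange(h,(100,110,70),(125,255,255)); k=np.zeros_like(m);k[178:209,322:356]=m[178:209,322:356]
c=max(cv2.findContours(k,0,1)[0],key=cv2.contourArea); (x,y),rad=cv2.minEnclosingCircle(c); print(x,y,rad)
for uv in((338.6,195.6),):
    print(tri(ray(T,*uv),ray(S,299.5,186.8)), plane(T,*uv,114), plane(S,299.5,186.8,114))
# pointer direction, plate corners (screws)
a=plane(T,265+366/5,165+158/5,114);b=plane(T,265+371/5,165+203/5,114);print("pointer",a-b, np.degrees(np.arctan2((a-b)[1],(a-b)[0])))
sc=[plane(T,265+u/5,165+v/5,12) for u,v in((248,79),(428,68),(260,258),(440,247))]; print(np.mean(sc,0)); print(np.degrees(np.arctan2(*(sc[0]-sc[2])[[1,0]])))
o=r.get_obs(); print(R.from_rotvec(o["orientation"]).as_matrix().round(3))
# neighbours extents
for n,u,v,z in(("budR",265+148/5,165+140/5,80),("slidesL",265+548/5,165+155/5,34),("slidesLb",265+520/5,165+325/5,34)): print(n,plane(T,u,v,z).round())
E
```

```text
337.3958435058594 195.375 12.401595115661621
(array([477.76546087, -95.17728206, 112.63208381]), np.float64(0.9589523144188977)) [477.26419772 -95.23984913 114.        ] [477.24144475 -93.01567005 114.        ]
pointer [19.36971908  2.48374485  0.        ] 7.30706192809708
[477.66408689 -95.14524502  12.        ]
4.883830085513233
[[-0.962 -0.     0.272]
 [-0.272  0.001 -0.962]
 [-0.    -1.    -0.001]]
budR [483.  -1.  80.]
slidesL [ 482. -187.   34.]
slidesLb [ 404. -175.   34.]
```

```bash
python3 -m handwheel '[{"dp":[0.025,0.044,0],"twist":0},{"dp":[0.025,0.044,0],"twist":0},{"dp":[0.025,0.044,0],"twist":0},{"dp":[0.025,0.044,0],"twist":0},{"dp":[0.025,0.044,0],"twist":0},{"dp":[0.025,0.044,0],"twist":0},{"dp":[0.025,0.044,0],"twist":0},{"dp":[0.025,0.044,0],"twist":0},{"dp":[0.02,0.036,0],"twist":0},{"dp":[0.01,0.018,0],"twist":0}]' -1 30
```

```text
clock: 1.4
ee_pos: [407.7, -217.6, 231.3]
orientation: [-0.289, 2.073, -2.073]
wrist_force: [-0.2, 0.1, -0.5]
finger_gap: 85.4
```

```bash
python3 - <<'E'
from h import *
o=r.get_obs(); np.savez("pics/o1.npz",**o); s=save("wrist","w1"); print(o["clock"],o["qpos"].round(3),o["ee_pos"].round(1),o["wrist_force"])
E
```

```text
1.4 [-0.556  0.218  2.01   0.     0.914  0.737] [ 407.7 -217.6  231.3] [-0.17028498  0.08367747 -0.51840586]
```

View pics/w1.png

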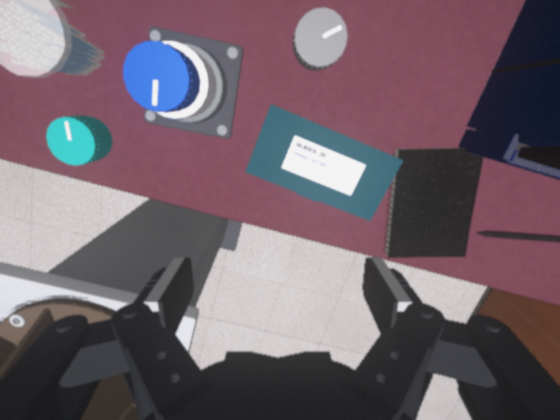

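The wrist view shows the blue cap's top at about (157,77), with the tub at upper left, the teal cap at (78,140) and the slide box at (323,163). I'll measure it here, then again from a second place once closer.

```bash
cat >> h.py <<'E'
def wr(s,o):
    s=dict(s);M=R.from_rotvec(o["orientation"]).as_matrix();t=s["tool_from_camera"]
    s["eye"]=M@t[:3,3]+o["ee_pos"]; s["attitude"]=R.from_matrix(M@t[:3,:3]).as_rotvec(); return s
def capellipse(s,top=114):
    h=cv2.cvtColor(s["img"],cv2.COLOR_RGB2HSV); m=cv2.inRange(h,(103,150,150),(125,255,255))
    m=cv2.morphologyEx(m,cv2.MORPH_CLOSE,np.ones((9,9)))
    c=max(cv2.findContours(m,0,1)[0],key=cv2.contourArea); return cv2.fitEllipse(c)
E
python3 - <<'E'
from h import *
o=dict(np.load("pics/o1.npz")); s=wr(dict(np.load("pics/w1.npz")),o)
e=capellipse(s);print(e); print(plane(s,*e[0],114), dep(s,*e[0]))
T=dict(np.load("pics/top0.npz"));S=dict(np.load("pics/scene0.npz"))
print(tri(ray(T,338.3,195.5),ray(s,*e[0])),tri(ray(S,299.5,186.8),ray(s,*e[0])))
E
python3 -m handwheel '[{"dp":[0.025,0.044,-0.01],"twist":0},{"dp":[0.025,0.044,-0.01],"twist":0},{"dp":[0.01,0.018,-0.01],"twist":0},{"dp":[0,0,0],"twist":0}]'
python3 - <<'E'
from h import *
o=r.get_obs(); np.savez("pics/o2.npz",**o); s=save("wrist","w2"); s=wr(s,o)
print(o["clock"],o["qpos"].round(3),o["ee_pos"].round(1))
e=capellipse(s);print(e, plane(s,*e[0],114),dep(s,*e[0]))
o1=dict(np.load("pics/o1.npz")); s1=wr(dict(np.load("pics/w1.npz")),o1)
print(tri(ray(s1,*capellipse(s1)[0]),ray(s,*e[0])))
E
```

```text
((156.82864379882812, 75.94783782958984), (63.14702606201172, 71.8642349243164), 142.59939575195312)
[479.29652311 -96.46286021 114.        ] [479.30780445 -96.68425756 114.57264515]
(array([478.45113054, -94.94163242, 109.75218861]), np.float64(1.5414007193576118)) (array([478.96370389, -95.81782151, 111.99138975]), np.float64(0.63727267023404))
clock: 1.95
ee_pos: [466.9, -112.5, 200.6]
orientation: [-0.291, 2.074, -2.072]
wrist_force: [0.0, 0.4, 0.3]
finger_gap: 85.7
1.95 [-0.3    0.284  2.008  0.     0.851  0.993] [ 466.9 -112.5  200.6]
((259.9804382324219, 186.50128173828125), (63.73892593383789, 64.16051483154297), 125.786376953125) [479.99960622 -95.41553059 114.        ] [479.96107512 -95.41755155 113.86151509]
(array([479.25398385, -95.4480306 , 111.35678488]), np.float64(0.023131234491707307))
```

View pics/w2.png

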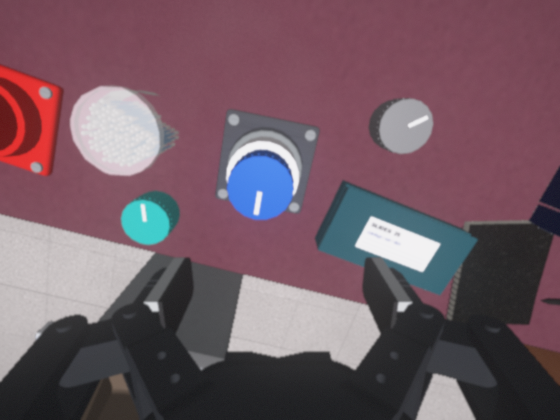

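Two wrist places give the cap's top centre at (479,-95.4), height 111; the depth reading and the fixed views give 113 to 114. That agrees with the expected 114. I'll align over (478.5,-95.2) and descend.

```bash
python3 -m handwheel '[{"dp":[0.0115,0.017,0],"twist":0},{"dp":[0,0,-0.02],"twist":0},{"dp":[0,0,-0.03],"twist":0},{"dp":[0,0,-0.03],"twist":0},{"dp":[0,0,-0.02],"twist":0},{"dp":[0,0,-0.015],"twist":0},{"dp":[0,0,-0.007],"twist":0},{"dp":[0,0,0],"twist":0}]'
python3 - <<'E'
from h import *
o=r.get_obs();print(o["ee_pos"],o["wrist_force"],o["qpos"].round(3)); save("wrist","w3"); save("scene","s3")
s=r.snapshot("scene"); cv2.imwrite("pics/s3c.png",cv2.resize(cv2.cvtColor(s["img"],4)[145:265,240:400],None,fx=5,fy=5))
E
```

```text
clock: 3.0
ee_pos: [478.5, -96.7, 79.3]
orientation: [-0.288, 2.074, -2.074]
wrist_force: [1.3, -0.2, 0.7]
finger_gap: 85.6
[478.46923958 -96.73874636  79.34374633] [ 1.26174883 -0.16966256  0.71667469] [-0.262  0.486  2.096 -0.     0.559  1.034]
```

View pics/w3.png

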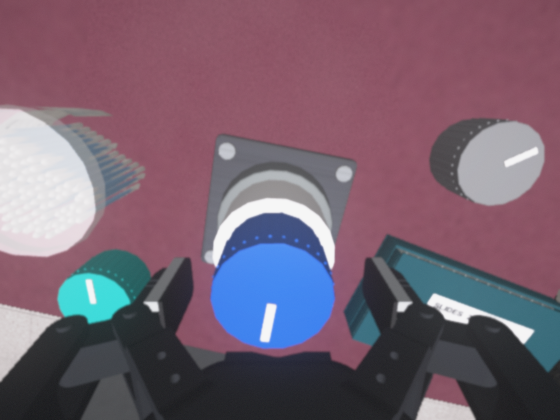

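View pics/s3c.png

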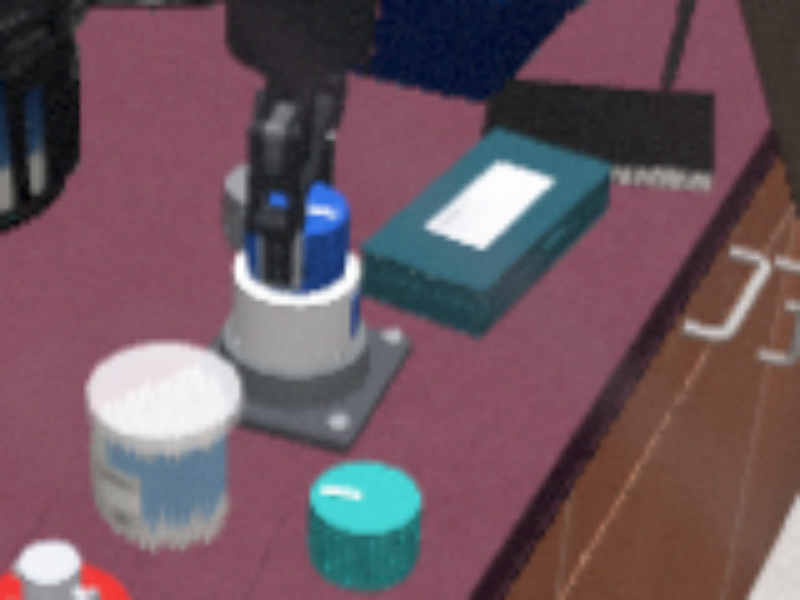

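The wrist view shows the cap between the open fingers at (272,283), about 2 mm off the jaw midline (277). The scene view shows the fingers straddling the cap, clear of the shoulder. I'll correct 2 mm, then close gently.

```bash
python3 -m handwheel '[{"dp":[-0.0005,0.002,0],"twist":0},{"dp":[0,0,0],"twist":0}]'
python3 -m handwheel '[{"dp":[0,0,0],"twist":0},{"dp":[0,0,0],"twist":0},{"dp":[0,0,0],"twist":0},{"dp":[0,0,0],"twist":0},{"dp":[0,0,0],"twist":0},{"dp":[0,0,0],"twist":0},{"dp":[0,0,0],"twist":0}]' 1 30
python3 -c "
from h import *
o=r.get_obs();print(o['wrist_force'],o['torque'],o['qpos'])"
```

```text
clock: 3.4
ee_pos: [478.1, -94.3, 79.6]
orientation: [-0.288, 2.073, -2.074]
wrist_force: [-0.6, 0.8, -1.0]
finger_gap: 85.7
clock: 4.28
ee_pos: [478.1, -94.4, 79.6]
orientation: [-0.288, 2.074, -2.074]
wrist_force: [-1.3, 0.1, 7.4]
finger_gap: 53.2
[-1.25025841  0.1173344   7.43672478] [0.14959398 0.2365376  0.1171819 ] [-2.57214373e-01  4.84819575e-01  2.09820694e+00 -1.39116165e-05
  5.58343840e-01  1.03768121e+00]
```

Gripped at a gap of 53.2 mm, which fits the 54 mm cap. Now I'll try gently anticlockwise.

```bash
python3 -m handwheel '[{"dp":[0,0,0.0005],"twist":1.5},{"dp":[0,0,0],"twist":1.5},{"dp":[0,0,0],"twist":0}]'
python3 -c "
from h import *
o=r.get_obs();print(o['wrist_force'],o['torque'],o['qpos'])"
```

```text
clock: 4.65
ee_pos: [478.0, -94.4, 79.7]
orientation: [-0.339, 2.044, -2.043]
wrist_force: [0.4, -0.5, -0.1]
finger_gap: 53.4
[ 0.44500221 -0.51983839 -0.10549335] [0.01288693 0.03793008 0.00560917] [-2.57262621e-01  4.84547812e-01  2.09807915e+00  3.73216402e-05
  5.59134653e-01  9.84823674e-01]
```

```bash
python3 -m handwheel '[{"dp":[0,0,0],"twist":1.5},{"dp":[0,0,0],"twist":1.5},{"dp":[0,0,0],"twist":0}]'
python3 -c "
from h import *
o=r.get_obs();print(o['wrist_force'],o['torque'],o['qpos'])"
python3 -m handwheel '[{"dp":[0,0,0],"twist":1.5},{"dp":[0,0,0],"twist":0}]'
python3 -c "
from h import *
o=r.get_obs();print(o['wrist_force'],o['torque'],o['qpos'])"
```

```text
clock: 5.03
ee_pos: [478.0, -94.4, 79.7]
orientation: [-0.388, 2.013, -2.013]
wrist_force: [0.4, -0.0, -1.3]
finger_gap: 53.7
[ 0.41065457 -0.03173948 -1.33806379] [-0.16156901 -0.01492209 -0.45969887] [-2.57341931e-01  4.84496887e-01  2.09808008e+00  1.34682209e-04
  5.59088438e-01  9.32550469e-01]
clock: 5.28
ee_pos: [478.1, -94.5, 79.8]
orientation: [-0.412, 1.998, -1.997]
wrist_force: [0.5, -1.1, -2.1]
finger_gap: 53.7
[ 0.46437835 -1.12191889 -2.12675728] [-0.17393023 -0.04075781 -0.81371195] [-2.57354180e-01  4.84421757e-01  2.09800065e+00  1.19160339e-04
  5.59128106e-01  9.06419529e-01]
```

The torque rose to -0.46 and then -0.81 N m at +7.5°, so that is the hard stop. I'll turn clockwise.

```bash
python3 -m handwheel '[{"dp":[0,0,0],"twist":-3},{"dp":[0,0,0],"twist":-4},{"dp":[0,0,0],"twist":-4},{"dp":[0,0,0],"twist":-4},{"dp":[0,0,0],"twist":-4},{"dp":[0,0,0],"twist":-3},{"dp":[0,0,0],"twist":0}]'
python3 -c "
from h import *
o=r.get_obs();print(o['wrist_force'],o['torque'],o['qpos'])"
```

```text
clock: 6.15
ee_pos: [478.0, -94.4, 79.8]
orientation: [-0.026, 2.21, -2.21]
wrist_force: [0.6, -0.1, 0.6]
finger_gap: 53.6
[ 0.64132831 -0.10611172  0.59822124] [ 0.00671356  0.02642829 -0.02315607] [-2.57120387e-01  4.84346751e-01  2.09805842e+00 -1.31734240e-04
  5.59239874e-01  1.29037590e+00]
```

Free this way (−14.5° from the start so far). On to about −60°.

```bash
python3 -m handwheel '[{"dp":[0,0,0],"twist":-4},{"dp":[0,0,0],"twist":-5},{"dp":[0,0,0],"twist":-5},{"dp":[0,0,0],"twist":-5},{"dp":[0,0,0],"twist":-5},{"dp":[0,0,0],"twist":-4},{"dp":[0,0,0],"twist":0}]'
python3 -c "
from h import *
o=r.get_obs();print(o['wrist_force'],o['torque'],o['qpos'])"
python3 -m handwheel '[{"dp":[0,0,0],"twist":-4},{"dp":[0,0,0],"twist":-5},{"dp":[0,0,0],"twist":-5},{"dp":[0,0,0],"twist":-4},{"dp":[0,0,0],"twist":0},{"dp":[0,0,0],"twist":0}]'
python3 - <<'E'
from h import *
o=r.get_obs();print(o['wrist_force'],o['torque'],o['qpos'],1.03768-o['qpos'][5]);np.savez("pics/o4.npz",**o);save("wrist","w4")
E
```

```text
clock: 7.02
ee_pos: [478.0, -94.4, 79.8]
orientation: [-0.464, -1.963, 1.963]
wrist_force: [-0.5, -0.3, -0.5]
finger_gap: 53.7
[-0.4738129  -0.29745713 -0.47380727] [ 0.0194826  -0.02882846  0.00853015] [-2.57146996e-01  4.84370445e-01  2.09805445e+00 -1.18159281e-04
  5.59194894e-01  1.77791483e+00]
clock: 7.78
ee_pos: [478.0, -94.4, 79.8]
orientation: [-0.723, -1.765, 1.765]
wrist_force: [0.4, 0.3, 0.0]
finger_gap: 52.9
[0.44103518 0.26842486 0.01199436] [ 0.00615487 -0.02567705  0.01152564] [-2.57195021e-01  4.84443574e-01  2.09807231e+00 -3.21798993e-05
  5.59144248e-01  2.09088828e+00] -1.0532082812560288
```

View pics/w4.png

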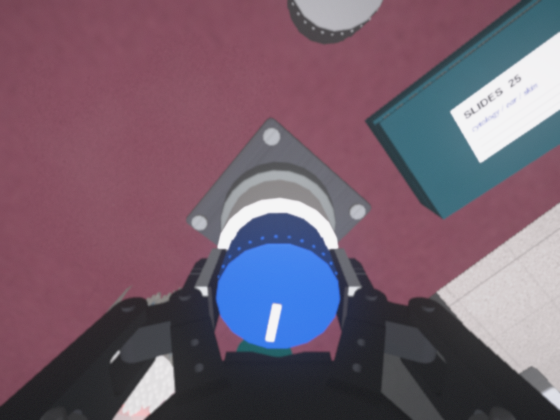

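The cap at (278,295) sits between the pads, with its pointer at the same angle to the fingers as before. It therefore turned with the tool, about −1.05 rad, without slipping. I'll lift gently first.

```bash
python3 -m handwheel '[{"dp":[0,0,0.002],"twist":0},{"dp":[0,0,0.002],"twist":0},{"dp":[0,0,0.002],"twist":0},{"dp":[0,0,0],"twist":0}]'
```

```text
clock: 8.32
ee_pos: [478.2, -94.5, 86.0]
orientation: [-0.725, -1.764, 1.764]
wrist_force: [0.5, -0.7, 0.3]
finger_gap: 53.3
```

No resistance after 6 mm, which is past the 2 mm play. I'll lift on.

```bash
python3 -m handwheel '[{"dp":[0,0,0.01],"twist":0},{"dp":[0,0,0.015],"twist":0},{"dp":[0,0,0.015],"twist":0},{"dp":[0,0,0.015],"twist":0},{"dp":[0,0,0.015],"twist":0},{"dp":[0,0,0.01],"twist":0},{"dp":[0,0,0.005],"twist":0},{"dp":[0,0,0],"twist":0},{"dp":[0,0,0],"twist":0},{"dp":[0,0,0],"twist":0}]'
python3 - <<'E'
from h import *
o=r.get_obs();print(o['ee_pos'],o['wrist_force'],o['qd']);w=wr(save("wrist","w5"),o);s=save("scene","s5")
e=capellipse(w);print(e,dep(w,*e[0]))
cv2.imwrite("pics/s5c.png",cv2.resize(cv2.cvtColor(s["img"],4)[125:265,230:400],None,fx=4,fy=4))
cv2.imwrite("pics/w5c.png",cv2.cvtColor(w["img"],4))
T=save("top","t5");T0=dict(np.load("pics/top0.npz"))
for n,(x0,y0,x1,y1) in dict(buds=(258,172,298,213),slides=(370,195,446,240),tape=(115,185,160,228),teal=(272,224,299,250),grey=(376,151,402,176)).items():
    print(n,np.abs(T["img"][y0:y1,x0:x1].astype(int)-T0["img"][y0:y1,x0:x1]).mean().round(1))
E
```

```text
clock: 9.57
ee_pos: [477.8, -94.4, 170.4]
orientation: [-0.724, -1.763, 1.763]
wrist_force: [-0.0, 0.5, 0.1]
finger_gap: 53.4
[477.77206152 -94.35854212 170.37238708] [-0.03208627  0.48971196  0.0726117 ] [-0.00062518 -0.00228911 -0.00195305  0.00173107 -0.00049703  0.00107381]
((277.5403747558594, 292.32684326171875), (108.5886001586914, 123.68077087402344), 90.04341125488281) [480.77134137 -98.40464285 205.68002709]
buds 4.5
slides 59.8
tape 4.7
teal 3.2
grey 62.2
```

View pics/s5c.png

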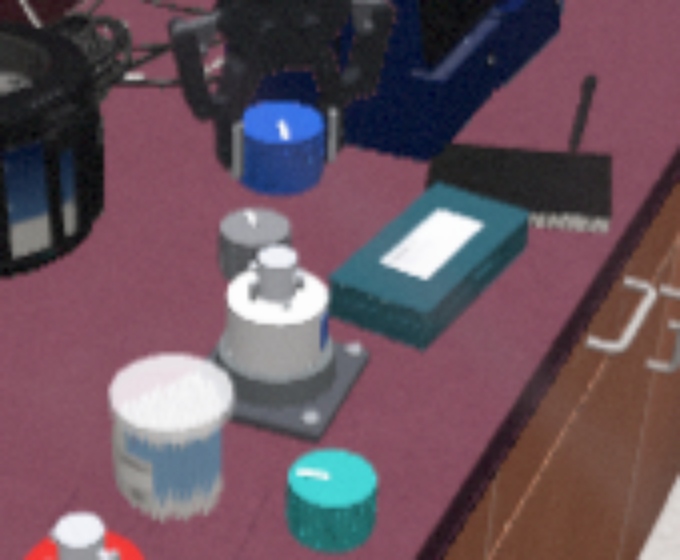

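View pics/w5.png

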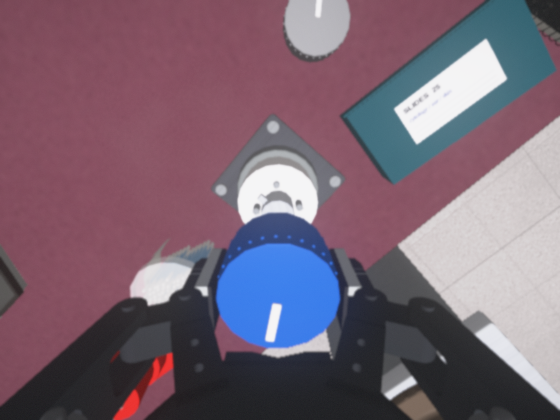

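View pics/t5.png

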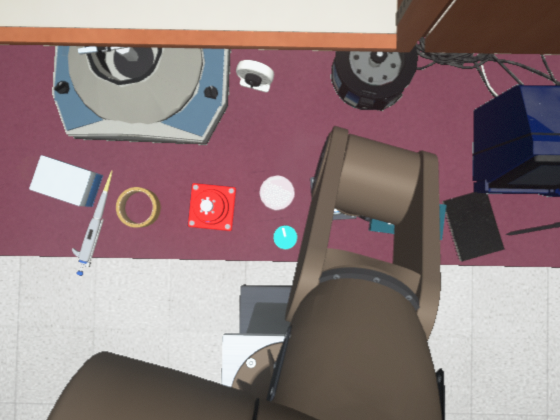

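The scene view shows the bare neck and the blue cap held upright well above it (crop 283,147). The tub, teal cap and slides look as they were. The top view has slides and grey cap hidden by the arm, so I check those in the scene view and hand in.

```bash
python3 - <<'E'
from h import *
A=dict(np.load("pics/scene0.npz"))["img"];s=r.snapshot("scene");B=s["img"]
def c(I,x0,y0,x1,y1):
    h=cv2.cvtColor(I,cv2.COLOR_RGB2HSV)[y0:y1,x0:x1]; m=cv2.inRange(h,(85,90,20),(102,255,255)); M=cv2.moments(m,True); return M["m10"]/M["m00"],M["m01"]/M["m00"],M["m00"]
print(c(A,312,168,365,212),c(B,312,168,365,212))
b=(284,172,300,190);print(np.abs(A[205:255,255:288].astype(int)-B[205:255,255:288]).mean())
h=cv2.cvtColor(B,cv2.COLOR_RGB2HSV);m=cv2.inRange(h,(103,140,70),(125,255,255));ys,xs=np.nonzero(m[148:175,286:314]);P=np.array([dep(s,x+286,y+148) for x,y in zip(xs,ys)]);print(np.percentile(P,[5,50,95],axis=0).round())
o=r.get_obs();print(o["clock"],o["ee_pos"],o["finger_gap"],np.abs(o["qd"]).max())
print(r.finish_job())
E
```

```text
(24.241648106904233, 23.062360801781736, 898.0) (24.17997750281215, 22.9673790776153, 889.0)
1.4874747474747474
[[ 454. -119.  170.]
 [ 472.  -81.  197.]
 [ 502.  -67.  206.]]
9.775 [477.92938377 -94.41197711 170.61417311] 53.18523639206808 0.0034158526928913056
the job is handed in; nothing more can be done
None
```

The blue cap is off the white pot, and I handed the job in while still holding it upright in the gripper, about 90 mm above where it sat.

- **Turning:** Gently anticlockwise, it met the hard stop by +7.5° (0.8 N m). Clockwise it turned freely to about −60° (1.05 rad) from the start, and the pointer kept its angle to the fingers.
- **Lifting:** The first 6 mm showed no resistance, so I raised it a further 85 mm.
- **Last checks:** At 9.8 s the finger gap was 53 mm, the wrist force was near zero and the arm was still. The cap's top was at about 206 mm, against about 114 mm when seated. The neck is bare.
- **Bystanders:** The slide box and tub were unmoved in the scene view, and the tub, tape and teal cap in the top view. The arm hid the slide box and grey cap from above. I checked the grey cap only by eye, and it looked unmoved.
- **Disagreements:** Measured heights of the cap's top varied from about 110 to 117 mm between views, around the expected 114. The grasp needed a 2 mm sideways correction before closing.

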